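Index the swivel gluing stand to its next station

ROBOT

A 6-joint arm with a two-finger parallel gripper is mounted at the origin on a cart in front of the work surface, level with it; the furniture and walls round the work are solid. World frame = base frame: x ahead of the robot, y to its left, z up, the work surface at z = 0. Lengths are in m, angles in rad, forces in N, time in s.
With the tool pointing down it reaches from about 0.35 to 0.975 m from the base axis. Payload 7.1 kg.
Tool frame: the origin (TCP) lies midway between the tips of the shut fingers; the grasp point (between the pads) lies 19 mm behind it; z points along the fingers, y is the line along which they close (so a half turn about z gives the same grasp; the last joint's range is limited). The gripper opens to 88 mm and grips with 3 to 60 N. Pads are 20 mm wide; open, the fingers measure 115 mm over their backs; the gripper's body (75 mm by 178 mm) begins 61 mm behind the grasp point.
Start: joints at [-1.365, 0.423, 1.63, -0, 1.089, -0.019], TCP at [0.139, -0.609, 0.223] pointing down, gripper open.
Joint ranges: [-3, 3], [-0.9, 2.11], [0.09, 2.58], [-1.31, 4.45], [0.11, 2.69], [-2.54, 2.54]. Speed limits (rad/s): [2.39, 2.39, 3.01, 3.14, 3.14, 3.14].

INTERFACE

Orientations are given as [roll, pitch, yaw] about the fixed x, y, z axes, in that order (R = Rz(yaw) Ry(pitch) Rx(roll)).
In Python, from plant import readout, cams, order gives the robot as it stands.
- The arm moves only by the shell command python3 -m crank 'ROWS' [OPENING] [FORCE]. ROWS is JSON, a list of rows, each a list of 4 numbers: the shift along the world's x, y, z in mm, then the turn about the world's z in degrees. A call has 1 to 8 rows; each row shifts and turns the commanded pose from where the row before left it; what a row does not reach is not made up. A row lasts 1/10 s, in which the tool goes at most 50 mm and 8.59 degrees, less where a joint would pass 70% of its speed; a pose out of reach is approached as far as the arm can. A call is refused whole if a number of a shift passes 50 or a number of a turn 8.59, either way. A call with a gripper value outside its range is refused whole. OPENING is the finger opening in mm, from 0 to 87.8, set as the call begins (- or left out, the last holds). The fingers move at their own pace and stop on an object; FORCE is the grip in N (left out, the last holds). Time passes only in rows, so rows that do not move let the fingers close. It gives the time, the measured TCP pose, the force, the opening and the grip force at its end, in the units of the state.
- readout.observe(): the state, without advancing time (a new reading comes with each control period).
- cams.capture(name): name is "scene" or "top"; returns a dict with "img" (420x560x3 uint8, red, green, blue), "fx", "fy", "cx", "cy" (pixels), "distortion" ([k1, k2, p1, p2, k3] as OpenCV has them; the pictures are not rectified), "position" and "attitude" of the camera in the world. Camera axes: x right, y up, looking along -z (the intrinsics and any distortion apply to the point x, -y, -z); pixel columns grow to the right and rows downward; lengths in m; the calibration is good to about 2 mm. A picture is of the moment at which its call begins. There is no depth.
- order.job_done(): hands the job in; it is judged then, once.
Trained networks look in the newest picture that a camera, given by its name, has taken for a name from the list of things; names that differ only in an ending like _2 or _b are one class to them, and where a whole thing is asked for, a point or a joint stands for the part that bears it (a point fixed in the world has none). Each returns a list of dicts, best first, with "p" (0 to 1); they miss things now and then, are a little off and sometimes report something else, mostly with a low value. They report only what shows in the picture. A call takes as long as a camera call.
- cams.outline_of(name, camera): "pixels" (420x560 bool, what is visible of it) and "rect" ([left, top, right, bottom] in pixels, round what is visible of it).
- cams.pinpoint(name, camera): "pixel" ([column, row] in pixels: a listed point, or the origin of a listed thing).
The state is a dict: "clock": time; "qpos": joint angles; "joint_velocities": joint speeds; "joint_efforts": joint torques, N m; "eef_pos": TCP position; "ee_rot": TCP orientation; "wrist_force": force on the tool from outside, world axes, zero at the start; "ft_torque": the same for the moment, N m; "grip_width": finger opening in m; "gripper_force": force on a finger pad.
Only numpy, scipy, OpenCV 4.12 (cv2) and the standard library are available. Lean on these libraries where they do the work, as an engineer would, in place of code of your own. Each camera call takes 0.05 s, during which the arm holds its last target. There are 200 camera calls.

TASK

The plaque on the swivel gluing stand has to be turned to its second station: pull the spring index pin up out of its hole by the round black knob, swing the table counter-clockwise (seen from above) to the second stop plate, let the pin down on that plate short of its hole and, with the pin riding on the plate, move on gently until it drops by itself, fully home, into the hole; then let go, with the table locked in place. Never force the pin sideways, neither in a hole nor against a plate's edge, and leave the loose things about the stand where they lie.

Things in the scene. Friction and masses are not known exactly. Their poses are not given: they have to be found in the camera images.
- stand: Swivel gluing stand, fixed: grey round base, 300 mm diameter, 12 mm thick. Origin on the swivel axis at worktop height, z up; x points from the axis through the centre of the first hole, where the pin starts. Above it turns an aluminium table (disc 172 mm diameter, top at z = 37 mm, plaque clipped on it up to z = 52 mm) whose ear carries the spring index plunger, 122 mm from the axis
- ring: The two steel stop plates, flat arcs on the base (radius 107 to 137 mm, tops at z = 22 mm), an 11.6 mm hole in each at radius 122 mm. Frame as stand. First plate: hole at angle 0, ends 11 deg either side. Second plate, set by hand: hole 60 deg counter-clockwise, give or take 11, not measured; it begins 34 deg before its hole, ends 27 deg after. Between them a gap, where the pin falls in
- table (a joint): Angle of the table on its upright swivel axis, rad: 0 at the start with the pin in the first hole, growing counter-clockwise seen from above. It turns stiffly (about 1.5 N at the knob, 2 to 3 N with the pin riding on a plate) and stays where it is left
- plunger (a joint): How far the index pin is drawn up, m: 0 fully home in a hole (or down in the gap between the plates), 0.009 when its tip is level with the plate tops and so rides on them, at most 0.018. The spring pulls it down with 5 N at 0, rising to 8.6 N at 0.018
- knob (a point): Centre of the plunger's round black knob, 30 mm diameter, 22 mm high, axis upright, 122 mm from the swivel axis; 75 mm above the worktop with the pin home, rising with the pin. It goes round with the table and does not spin on its own axis. Below it: barrel of 18 mm diameter, top at z = 62.5 mm; nut 25 mm wide, top at z = 44 mm; the table's ear, 36 mm wide, top at z = 37 mm
- nose: Lower end of the steel pin, under the ear on the knob's axis, 10 mm diameter with a flat tip, chamfered 2 mm; origin at the tip, 13 mm above the worktop with the pin home. 25 N sideways is as much as it is meant to take in a hole or against a plate's end; 40 N damages it
- side_cutters: Side cutters with red grips, 172 mm long, loose on the worktop near the stand; origin at the middle of the underside. To be left alone
- plaque_a: Picture plaque, 120 x 90 x 15 mm, loose on the worktop between robot and stand. To be left alone
- eraser: Eraser, 44 x 23 x 12 mm, loose on the worktop. To be left alone

How it is judged:
On the way, in this order (a step that is already met when the one before it is completed fails the run):
1. the index pin is drawn clear of the first hole while the table is still at its first station (value of joint plunger above 0.0095 m and value of joint table below 0.15 rad), for 0.1 s.
2. the pin has been let down onto the second stop plate beside its hole and rides on it (value of joint plunger between 0.0075 and 0.0105 m and value of joint table above 0.6 rad and contact force between nose and ring above 1 N), for 0.1 s.
At the end, for the whole second after the job is handed in: The pin is fully home (less than 1.5 mm drawn) in the hole of the second stop plate, so that the table stands still and locked between 0.835 and 1.26 rad counter-clockwise from where it began (value of joint plunger below 0.0015 m and value of joint table between 0.835 and 1.26 rad and velocity of joint table between -0.02 and 0.02 rad/s); the robot touches nothing.
It fails at once if the pin is forced against a stop plate with more than 40 N (contact force between nose and ring above 40 N).
It fails at once if a loose thing about the stand is shifted by more than 30 mm (distance of any of side_cutters, plaque_a, eraser from where it was at the start of the episode above 0.03 m).
It also fails if it takes over 67 s, if anything falls off the work surface, if the arm or the gripper's body presses on something with over 40 N, if the wrist force passes 120 N, or if a joint passes its speed limit or range.

## Working session

There is one attempt and no reset: what is moved stays moved. The work goes in short steps, Python scripts to look and compute and a shell command to move; the robot and the scene stay as the last step left them, time stands still between calls to the robot, and variables do not carry over. Pictures are saved under pics/ and viewed, at most 10 in all, crops included, and the job is handed in when it is done.

```bash
mkdir -p pics; cat > h.py <<'E'
import numpy as np, cv2
from plant import readout, cams, order
def K(c): return np.array([[c['fx'],0,c['cx']],[0,c['fy'],c['cy']],[0,0,1.]])
def Rm(c):
    a=np.array(c['attitude'],float)
    if a.shape==(3,3): return a
    from scipy.spatial.transform import Rotation as R
    return (R.from_euler('xyz',a) if a.size==3 else R.from_quat(a)).as_matrix()
def ray(c,px):
    u=cv2.undistortPoints(np.array([[px]],float),K(c),np.array(c['distortion'],float))[0,0]
    return np.array(c['position']),Rm(c)@np.array([u[0],-u[1],-1.])
def at_z(c,px,z):
    p,d=ray(c,px); return p+d*(z-p[2])/d[2]
def tri(c1,p1,c2,p2):
    o1,d1=ray(c1,p1);o2,d2=ray(c2,p2)
    s=np.linalg.lstsq(np.c_[d1,-d2],o2-o1,rcond=None)[0]
    a,b=o1+s[0]*d1,o2+s[1]*d2
    return (a+b)/2,np.linalg.norm(a-b)
def proj(c,P):
    q=(np.array(P,float).reshape(-1,3)-c['position'])@Rm(c); q=q*[1,-1,-1]
    return cv2.projectPoints(q,np.zeros(3),np.zeros(3),K(c),np.array(c['distortion'],float))[0][:,0]
E
python3 - <<'E'
from h import *
C={}
for n in ('scene','top'):
    c=C[n]=cams.capture(n); cv2.imwrite(f'pics/{n}0.png',c['img'][:,:,::-1]); print(n,c['position'],c['attitude'],c['fx'],c['distortion'])
P={}
for t in ('knob','stand','table','ring','nose','side_cutters','plaque_a','eraser'):
    for n in C:
        r=cams.pinpoint(t,n); print(t,n,[(np.round(x['pixel'],1).tolist(),round(x['p'],2)) for x in r[:2]])
        if r: P[t,n]=r[0]['pixel']
    if (t,'scene') in P and (t,'top') in P: print('  tri',tri(C['scene'],P[t,'scene'],C['top'],P[t,'top']))
    for n in C:
        if (t,n) in P: print('  ',n,at_z(C[n],P[t,n],{'knob':.075}.get(t,0)))
print(readout.observe())
E
```

```text
scene [ 0.2432421  -0.78311572  0.66593628] [ 0.80910191  0.01387018 -0.47965341] 391.3357399374713 [-0.00188514  0.          0.          0.          0.        ]
top [ 0.42590759 -0.23572789  1.01059525] [ 0.08017022  0.02772886 -1.57406662] 448.96074878730883 [0.04736656 0.         0.         0.         0.        ]
knob scene [([279.1, 202.8], 0.52)]
knob top [([277.5, 188.1], 0.66)]
  tri (array([ 0.54604745, -0.20312088,  0.06910969]), np.float64(0.0019988628536277676))
   scene [ 0.54209295 -0.20857995  0.075     ]
   top [ 0.54622564 -0.20368968  0.075     ]
stand scene []
stand top [([319.0, 165.3], 0.61)]
   top [ 0.60731024 -0.29551724  0.        ]Traceback (most recent call last):
  File "<stdin>", line 8, in <module>
ValueError: it knows: eraser, knob, nose, plaque, ring, side_cutters, stand
```

```bash
python3 - <<'E'
from h import *
C={n:cams.capture(n) for n in ('scene','top')}
P={}
for t in ('knob','stand','ring','nose','side_cutters','plaque_a','eraser'):
    for n in C:
        r=cams.pinpoint(t,n); print(t,n,[(np.round(x['pixel'],1).tolist(),round(x['p'],2)) for x in r[:2]])
        if r: P[t,n]=r[0]['pixel']
    if (t,'scene') in P and (t,'top') in P: print('  tri',tri(C['scene'],P[t,'scene'],C['top'],P[t,'top']))
    for n in C:
        if (t,n) in P: print('  ',n,at_z(C[n],P[t,n],{'knob':.075}.get(t,0)))
print(readout.observe())
E
```

```text
knob scene [([279.0, 202.1], 0.56)]
knob top [([276.1, 186.1], 0.57)]
  tri (array([ 0.54922447, -0.19959354,  0.0673635 ]), np.float64(0.004835622691566085))
   scene [ 0.54298454 -0.20641385  0.075     ]
   top [ 0.55047542 -0.20075897  0.075     ]
stand scene [([330.1, 243.1], 0.58)]
stand top []
   scene [ 0.61843572 -0.31038153  0.        ]
ring scene []
ring top [([211.0, 161.8], 0.74)]
   top [ 0.61734279 -0.04928445  0.        ]
nose scene []
nose top []
side_cutters scene [([269.7, 331.7], 0.95)]
side_cutters top [([387.3, 259.0], 0.79)]
  tri (array([ 0.39647694, -0.4439633 ,  0.00303864]), np.float64(0.0014254012106603732))
   scene [ 0.39785837 -0.44263838  0.        ]
   top [ 0.39571822 -0.44434005  0.        ]
plaque_a scene [([198.1, 253.7], 0.89)]
plaque_a top [([280.3, 280.4], 0.76), ([386.7, 259.5], 0.34)]
  tri (array([ 0.34557265, -0.206042  ,  0.00717996]), np.float64(0.007499726271360929))
   scene [ 3.43083168e-01 -1.98509779e-01 -1.11022302e-16]
   top [ 0.34865849 -0.20680784  0.        ]
eraser scene [([274.1, 181.4], 0.41)]
eraser top [([209.9, 163.5], 0.6
[... 206 characters left out ...]
': array([-1.36500931e+00,  4.23066005e-01,  1.62990387e+00, -2.94711758e-06,
        1.08860542e+00, -1.90266014e-02]), 'joint_velocities': array([-2.17912995e-04, -7.04239422e-04,  9.52754721e-05, -1.58311485e-03,
       -2.19761542e-05, -1.82442775e-03]), 'joint_efforts': array([ 2.66191932e-05, -5.44585991e+01, -2.74049288e+01,  6.43293397e-02,
        1.68689102e-02, -2.74334070e-05]), 'eef_pos': array([ 0.13933248, -0.60925363,  0.22269478]), 'ee_rot': array([3.14157535e+00, 2.94087389e-06, 2.24814980e-01]), 'wrist_force': array([-0.48956771,  0.69335149, -0.50091957]), 'ft_torque': array([-0.01116188, -0.01723839,  0.01342548]), 'gripper_force': 0.0, 'grip_width': 0.08798700671012594}
```

View pics/scene0.png

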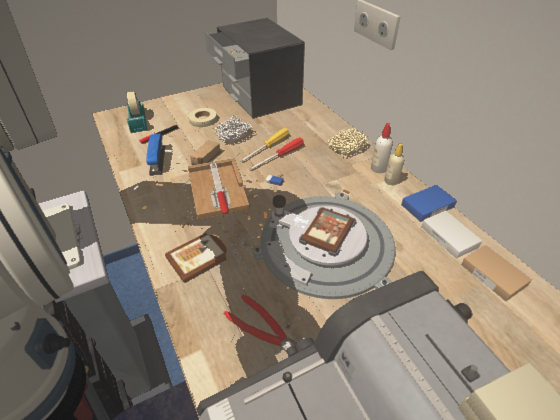

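View pics/top0.png

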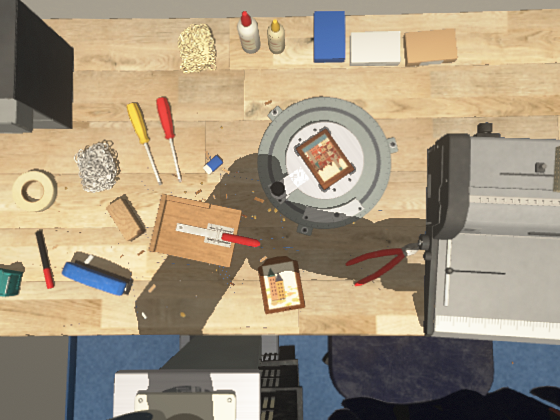

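The scene and top pictures show the stand centred near (324,163) in top, the black knob at (278,188), and the second plate below centre near (335,208). The cutters are at (387,259), the loose plaque at (281,285) and the eraser at (213,163). A big grey machine stands to the right of x≈430.

```bash
python3 - <<'E'
from h import *
c=cams.capture('top')
r=cams.outline_of('stand','top'); print(len(r), r and (r[0]['p'],r[0]['rect']))
if r:
    m=r[0]['pixels'].astype(np.uint8); cs=max(cv2.findContours(m,0,2)[0],key=cv2.contourArea)
    h=cv2.convexHull(cs)[:,0].astype(float); W=np.array([at_z(c,p,.012)[:2] for p in h])
    from scipy.optimize import least_squares
    s=least_squares(lambda q:np.hypot(*(W-q[:2]).T)-q[2],[.61,-.3,.15],loss='soft_l1',f_scale=.002); print(s.x)
for n in('knob',):
    k=cams.outline_of(n,'top'); print(k and (k[0]['p'],k[0]['rect']))
    c2=cams.capture('scene');k=cams.outline_of(n,'scene'); print(k and (k[0]['p'],k[0]['rect']))
im=cv2.resize(c['img'][90:240,245:405],None,fx=4,fy=4,interpolation=cv2.INTER_CUBIC)
cv2.imwrite('pics/crop1.png',im[:,:,::-1])
E
```

```text
1 (0.95, [254.4, 98.8, 400.4, 236.8])
[ 0.612337   -0.304149    0.15034793]
(0.46, [268.9, 181.0, 285.1, 195.9])
[]
```

View pics/crop1.png

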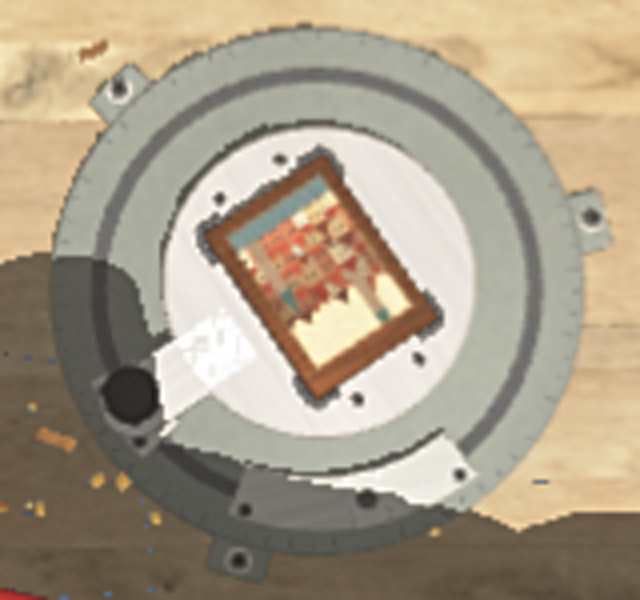

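The crop shows the knob's top at crop (130,395), which is full-frame (277.5,188.8). The plate runs from crop (235,500) to (470,470) with its hole at (367,498), or full (336.8,214.5).

```bash
python3 - <<'E'
from h import *
c=cams.capture('top')
f=lambda x,y:(245+(x+.5)/4-.5,90+(y+.5)/4-.5)
E=np.array([at_z(c,f(*p),.012)[:2] for p in [(50,285),(585,290),(310,25),(330,553),(120,115+0),(540,410),(505,105),(120,470)]])
print(cv2.minEnclosingCircle(E[:4].astype(np.float32)))
ctr=np.array([.6123,-.3041])
for C0 in (ctr, np.array(cv2.minEnclosingCircle(E[:4].astype(np.float32))[0])):
  kn=at_z(c,f(130,395),.086)[:2]; ho=at_z(c,f(367,498),.022)[:2]
  for n,p in(('knob',kn),('hole',ho),('s1',at_z(c,f(245,510),.022)[:2]),('s2',at_z(c,f(460,474),.022)[:2]),('tab',at_z(c,f(319,281),.037)[:2])):
    d=p-C0; print(n,p,np.hypot(*d),np.degrees(np.arctan2(d[1],d[0])))
E
```

```text
((0.6142241954803467, -0.3053539991378784), 0.14970830082893372)
knob [ 0.54424182 -0.20328627] 0.12163603652812527 124.0228299618571
hole [ 0.49449725 -0.33125222] 0.12089140075580017 -167.0206361438589
s1 [ 0.4882153  -0.26424721] 0.13032749804986266 162.19432673371915
s2 [ 0.50744947 -0.38224848] 0.1307701019484755 -143.30164868238322
tab [ 0.61255023 -0.30516513] 0.0010941293775842086 -76.77918492678438
knob [ 0.54424182 -0.20328627] 0.12375522451742277 124.436345722223
hole [ 0.49449725 -0.33125222] 0.12249595556522914 -167.79435841316544
s1 [ 0.4882153  -0.26424721] 0.1325443659451223 161.93256849412512
s2 [ 0.50744947 -0.38224848] 0.1315811695468211 -144.2402178151266
tab [ 0.61255023 -0.30516513] 0.0016845841909855937 173.56269685556012
```

```bash
python3 -m crank '[[0,0,40,0],[0,0,40,0],[0,0,40,0],[30,30,0,-5],[30,30,0,-5],[30,30,0,-5],[30,30,0,-5],[30,30,0,-5]]' 60; python3 -m crank '[[30,30,0,-5],[30,30,0,-5],[30,30,0,-5],[30,30,0,-5],[30,30,0,-5],[30,30,0,-5],[30,30,0,-5],[30,30,0,-5]]' 60
```

```text
clock: 2.2
eef_pos: [0.2903, -0.4579, 0.3429]
ee_rot: [3.141, -0.0, -0.215]
wrist_force: [0.6, 1.3, 0.0]
grip_width: 0.0599
gripper_force: 0.0
clock: 3.0
eef_pos: [0.5304, -0.2178, 0.3429]
ee_rot: [-3.141, -0.0, -0.913]
wrist_force: [1.1, -1.1, -0.1]
grip_width: 0.0603
gripper_force: 0.0
```

```bash
python3 -m crank '[[7,7,-30,-2],[6.6,7.3,-40,-1.7],[0,0,-40,0],[0,0,-40,0],[0,0,-40,0],[0,0,-30,0],[0,0,-20,0]]'; python3 - <<'E'
from h import *
c=cams.capture('scene');k=cams.pinpoint('knob','scene');print(k[:1]); print(proj(c,[[.5442,-.2033,.075]]))
cv2.imwrite('pics/s1.png',cv2.resize(c['img'][120:300,190:410],None,fx=3,fy=3,interpolation=2)[:,:,::-1])
E
```

```text
clock: 3.7
eef_pos: [0.5418, -0.2044, 0.1002]
ee_rot: [3.14, 0.002, -0.974]
wrist_force: [-0.2, -0.4, -0.4]
grip_width: 0.06
gripper_force: 0.0
[{'pixel': [279.0, 202.6], 'p': 0.64}]
[[278.83089352 201.10781386]]
```

View pics/s1.png

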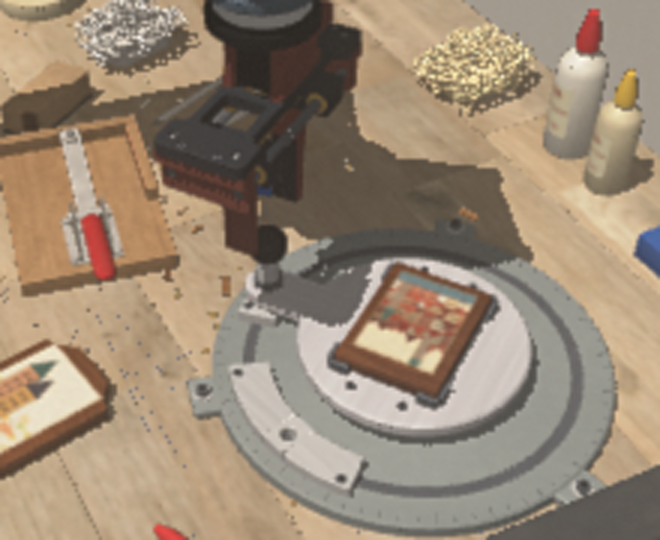

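The knob stands between the fingers and the table hasn't moved. The second hole shows at scene crop (288,435), full (286,265). I'll lower the tool and close gently first.

```bash
python3 -m crank '[[0,0,-20,0],[0,0,-15,0],[0,0,-9,0],[0,0,0,0]]' 60 3; python3 -m crank '[[0,0,0,0],[0,0,0,0],[0,0,0,0],[0,0,0,0],[0,0,0,0],[0,0,0,0],[0,0,0,0],[0,0,0,0]]' 25 4;python3 - <<'E'
from h import *
c=cams.capture('scene');h=at_z(c,(190+(288.5/3)-.5,120+435.5/3-.5),.022);print(h, np.degrees(np.arctan2(h[1]+.3045,h[0]-.613))%360, np.hypot(h[1]+.3045,h[0]-.613))
E
```

```text
clock: 4.2
eef_pos: [0.5424, -0.2047, 0.058]
ee_rot: [3.141, 0.001, -0.974]
wrist_force: [-0.4, 0.2, -0.7]
grip_width: 0.0598
gripper_force: 0.0
clock: 5.0
eef_pos: [0.5442, -0.2045, 0.0592]
ee_rot: [-3.14, -0.001, -0.974]
wrist_force: [3.5, 4.2, 0.4]
grip_width: 0.0288
gripper_force: 4.0
[ 0.49147689 -0.33276103  0.022     ] 193.09182246899437 0.12476598935489487
```

```bash
python3 -m crank '[[0.8,0.6,0,0],[0,0,0,0],[0,0,0,0]]' 25 10; python3 -m crank '[[0,0,0,0],[0,0,0,0],[0,0,0,0],[0,0,0,0]]' 20 40
```

```text
clock: 5.35
eef_pos: [0.5443, -0.2044, 0.0592]
ee_rot: [-3.141, -0.001, -0.974]
wrist_force: [0.9, 2.2, 5.7]
grip_width: 0.0286
gripper_force: 10.0
clock: 5.75
eef_pos: [0.5443, -0.2044, 0.0592]
ee_rot: [-3.141, -0.001, -0.974]
wrist_force: [0.4, 2.5, 4.9]
grip_width: 0.0283
gripper_force: 40.0
```

```bash
python3 -m crank '[[0,0,3,0],[0,0,3,0],[0,0,3,0],[0,0,3,0],[0,0,3,0],[0,0,0,0],[0,0,0,0]]'
```

```text
clock: 6.45
eef_pos: [0.5437, -0.2046, 0.0736]
ee_rot: [3.141, -0.0, -0.974]
wrist_force: [4.0, -2.5, -8.7]
grip_width: 0.0281
gripper_force: 40.0
```

```bash
python3 - <<'E'
import numpy as np
a=np.radians(124.3+4*np.arange(14));P=122*np.c_[np.cos(a),np.sin(a)];print(np.round(np.diff(P,axis=0),1).tolist()); print(np.round(P+[613,-304.5],1).tolist())
E
```

```text
[[-6.9, -5.0], [-6.5, -5.5], [-6.1, -5.9], [-5.7, -6.4], [-5.2, -6.7], [-4.7, -7.1], [-4.2, -7.4], [-3.7, -7.7], [-3.1, -7.9], [-2.6, -8.1], [-2.0, -8.3], [-1.4, -8.4], [-0.8, -8.5]]
[[544.2, -203.7], [537.4, -208.8], [530.9, -214.3], [524.8, -220.2], [519.1, -226.6], [513.9, -233.3], [509.2, -240.4], [505.0, -247.8], [501.3, -255.5], [498.1, -263.4], [495.6, -271.5], [493.5, -279.8], [492.1, -288.2], [491.3, -296.6]]
```

```bash
python3 -m crank '[[-6.9,-5,0,4],[-6.5,-5.5,0,4],[-6.1,-5.9,0,4],[-5.7,-6.4,0,4],[0,0,0,0],[0,0,0,0]]'
```

```text
clock: 7.05
eef_pos: [0.5186, -0.2276, 0.0736]
ee_rot: [-3.142, -0.001, -0.695]
wrist_force: [4.5, -2.8, -7.8]
grip_width: 0.0282
gripper_force: 40.0
```

```bash
python3 -m crank '[[-5.2,-6.7,0,4],[-4.7,-7.1,0,4],[-4.2,-7.4,0,4],[-3.7,-7.7,0,4],[-3.1,-7.9,0,4],[0,0,0,0],[0,0,0,0]]'
```

```text
clock: 7.75
eef_pos: [0.4979, -0.2642, 0.0736]
ee_rot: [-3.141, -0.001, -0.346]
wrist_force: [5.5, -2.4, -8.5]
grip_width: 0.0284
gripper_force: 40.0
```

```bash
python3 -m crank '[[-2.6,-8.1,0,4],[-2,-8.3,0,4],[-1.4,-8.4,0,4],[-0.8,-8.5,0,4],[0,0,0,0],[0,0,0,0]]'; python3 - <<'E'
from h import *
C={}
for n in('top','scene'):
    c=C[n]=cams.capture(n);
    for t in('knob','ring'): print(n,t,cams.pinpoint(t,n)[:1])
a=C['scene']['img'][190:310,230:370];b=C['top']['img'][150:250,270:390]
cv2.imwrite('pics/s2.png',np.hstack([cv2.resize(a,(400,343),interpolation=2),cv2.resize(b,(400,343),interpolation=2)])[:,:,::-1])
E
```

```text
clock: 8.35
eef_pos: [0.4911, -0.2971, 0.0735]
ee_rot: [-3.141, -0.001, -0.068]
wrist_force: [6.2, -0.2, -8.4]
grip_width: 0.0281
gripper_force: 40.0
top knob []
top ring []
scene knob [{'pixel': [277.4, 233.0], 'p': 0.46}]
scene ring []
```

View pics/s2.png

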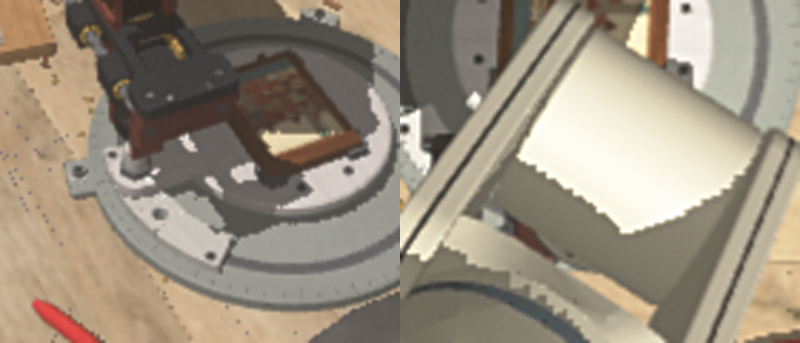

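The pin is above the second plate, and its hole (left half, (160,213)) is still ahead of the barrel at (135,165). Next I'll let the pin down.

```bash
python3 -m crank '[[0,0,-2,0],[0,0,-2,0],[0,0,-1,0],[0,0,0,0],[0,0,0,0]]'; python3 -m crank '[[0,0,-1,0],[0,0,0,0],[0,0,0,0]]'
```

```text
clock: 9.15
eef_pos: [0.4912, -0.297, 0.0686]
ee_rot: [-3.141, -0.0, -0.067]
wrist_force: [5.3, 0.2, -7.3]
grip_width: 0.0282
gripper_force: 40.0
clock: 9.45
eef_pos: [0.4912, -0.2971, 0.0681]
ee_rot: [-3.141, -0.001, -0.067]
wrist_force: [3.8, 2.1, -0.8]
grip_width: 0.0285
gripper_force: 40.0
```

The pin is on the plate, taking about 6 N of the spring force. I'll loosen the grip so the knob is free to drop, then push gently.

```bash
python3 -m crank '[[0,0,0,0],[0,0,0,0],[0,0,0,0],[0,0,0,0]]' 34 10; python3 -c "
import numpy as np
a=np.radians(176.3+2*np.arange(11));P=122*np.c_[np.cos(a),np.sin(a)];print(np.round(np.diff(P,axis=0),1).tolist())"
```

```text
clock: 9.85
eef_pos: [0.4905, -0.2972, 0.0676]
ee_rot: [-3.141, 0.001, -0.067]
wrist_force: [0.7, -0.1, -0.2]
grip_width: 0.0339
gripper_force: 0.0
[[-0.2, -4.3], [-0.1, -4.3], [0.1, -4.3], [0.2, -4.3], [0.4, -4.2], [0.5, -4.2], [0.7, -4.2], [0.8, -4.2], [1.0, -4.1], [1.1, -4.1]]
```

```bash
python3 -m crank '[[-0.2,-4.3,0,2],[-0.1,-4.3,0,2],[0.1,-4.3,0,2],[0.2,-4.3,0,2],[0.4,-4.2,0,2],[0,0,0,0],[0,0,0,0]]'
```

```text
clock: 10.55
eef_pos: [0.4909, -0.318, 0.0675]
ee_rot: [-3.14, 0.001, 0.107]
wrist_force: [0.5, 4.3, 1.5]
grip_width: 0.0346
gripper_force: 2.1
```

```bash
python3 - <<'E'
from h import *
c=cams.capture('scene')
cv2.imwrite('pics/s3.png',cv2.resize(c['img'][190:310,220:380],None,fx=4,fy=4,interpolation=2)[:,:,::-1])
E
```

```text
(no output)
```

View pics/s3.png

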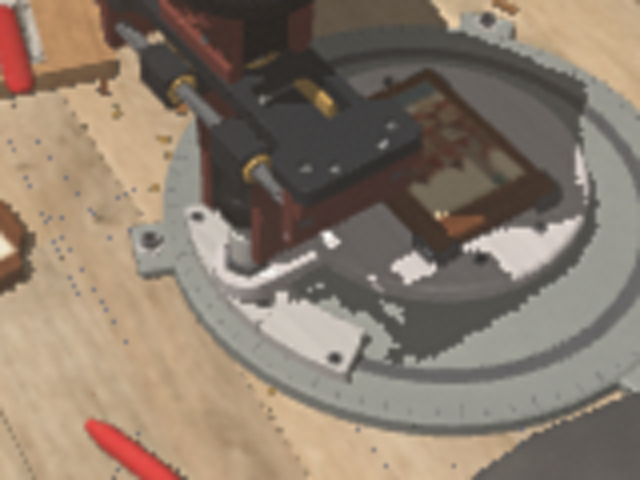

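Riding on the plate at about 4 N with the hole about 16 mm ahead, so small steps from here.

```bash
python3 -m crank '[[0.1,-1,0,0.5],[0.1,-1,0,0.5],[0.1,-1,0,0.5],[0.1,-1,0,0.5],[0.1,-1,0,0.5],[0.1,-1,0,0.5],[0.1,-1,0,0.5],[0,0,0,0]]';  python3 -m crank '[[0.2,-1,0,0.5],[0.2,-1,0,0.5],[0.2,-1,0,0.5],[0,0,0,0]]'
```

```text
clock: 11.4
eef_pos: [0.4918, -0.3248, 0.0675]
ee_rot: [-3.14, 0.0, 0.169]
wrist_force: [2.3, 6.0, 1.4]
grip_width: 0.0343
gripper_force: 3.0
clock: 11.8
eef_pos: [0.4924, -0.3278, 0.0674]
ee_rot: [-3.14, 0.0, 0.195]
wrist_force: [1.7, 5.6, -0.5]
grip_width: 0.0341
gripper_force: 2.8
```

```bash
python3 -m crank '[[0.2,-1,0,0.5],[0.2,-1,0,0.5],[0,0,0,0]]'
```

```text
clock: 12.1
eef_pos: [0.4928, -0.33, 0.0673]
ee_rot: [-3.141, 0.0, 0.212]
wrist_force: [2.6, 3.6, -1.4]
grip_width: 0.0337
gripper_force: 2.1
```

```bash
for i in 1; do python3 -m crank '[[0.2,-1,0,0.5],[0,0,0,0]]'; python3 -m crank '[[0.2,-1,0,0.5],[0,0,0,0]]'; done
```

```text
clock: 12.3
eef_pos: [0.493, -0.3318, 0.0674]
ee_rot: [3.141, 0.0, 0.222]
wrist_force: [-0.9, -0.6, 0.1]
grip_width: 0.0339
gripper_force: 0.0
clock: 12.5
eef_pos: [0.4934, -0.3332, 0.0678]
ee_rot: [3.141, -0.0, 0.23]
wrist_force: [0.8, 0.8, 0.9]
grip_width: 0.0343
gripper_force: 0.0
```

```bash
python3 -m crank '[[0.2,-1,0,0.5],[0,0,0,0]]'
```

```text
clock: 12.7
eef_pos: [0.4936, -0.3339, 0.0678]
ee_rot: [3.141, -0.0, 0.239]
wrist_force: [0.3, 0.9, 0.2]
grip_width: 0.034
gripper_force: 0.1
```

```bash
python3 -m crank '[[0.2,-1,0,0.5],[0,0,0,0]]'
```

```text
clock: 12.9
eef_pos: [0.4938, -0.3347, 0.0677]
ee_rot: [-3.142, -0.0, 0.248]
wrist_force: [-0.2, 0.4, 1.0]
grip_width: 0.0341
gripper_force: 0.6
```

The pushing force vanished, so it has probably dropped. I'll look.

```bash
python3 - <<'E'
from h import *
c=cams.capture('scene')
cv2.imwrite('pics/s4.png',cv2.resize(c['img'][190:310,220:380],None,fx=4,fy=4,interpolation=2)[:,:,::-1])
E
```

```text
(no output)
```

View pics/s4.png

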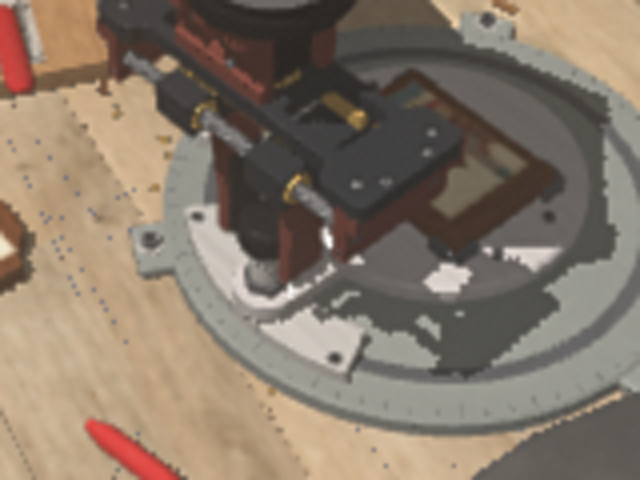

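The knob has dropped onto the barrel: its lower edge sits near (262,258), with only the nut showing below. I'll open, retreat and check from clear.

```bash
python3 -m crank '[[0,0,0,0],[0,0,0,0],[0,0,0,0],[0,0,20,0],[0,0,40,0],[0,0,40,0],[0,0,40,0],[0,0,40,0]]' 60; python3 -m crank '[[0,40,20,0],[0,45,20,0],[0,45,0,0],[0,45,0,0],[0,45,0,0],[0,45,0,0],[0,0,0,0]]'; python3 - <<'E'
from h import *
C={n:cams.capture(n) for n in('top','scene')}
p={n:cams.pinpoint('knob',n)[:1] for n in C};print(p)
try:print(tri(C['scene'],p['scene'][0]['pixel'],C['top'],p['top'][0]['pixel']))
except Exception as e:print(e)
a=C['scene']['img'][190:310,220:340];b=C['top']['img'][140:240,270:370]
cv2.imwrite('pics/s5.png',np.hstack([cv2.resize(x,(400,400),interpolation=2) for x in(a,b)])[:,:,::-1])
E
```

```text
clock: 13.75
eef_pos: [0.4935, -0.3345, 0.2493]
ee_rot: [3.142, 0.0, 0.247]
wrist_force: [0.4, -0.3, -1.1]
grip_width: 0.0599
gripper_force: 0.0
clock: 14.45
eef_pos: [0.4932, -0.0655, 0.2878]
ee_rot: [-3.141, -0.0, 0.252]
wrist_force: [0.2, 0.8, 0.0]
grip_width: 0.0604
gripper_force: 0.0
{'top': [{'pixel': [338.1, 215.2], 'p': 0.74}], 'scene': []}
list index out of range
```

View pics/s5.png

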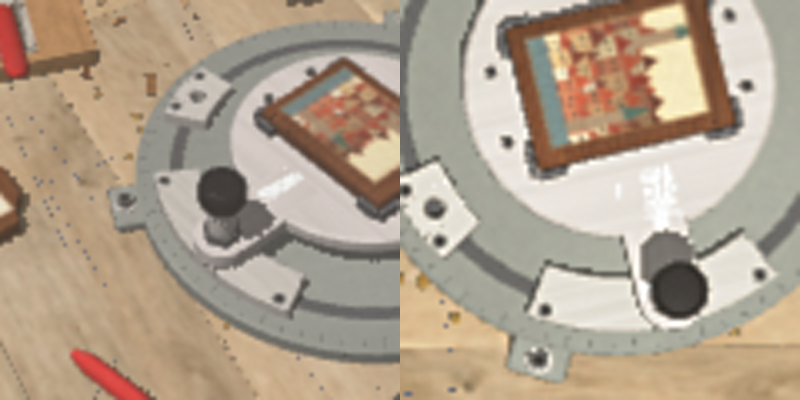

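The knob is at left (222,192), full scene (286,247), and right (678,290), full top (339,212). I'll compare that with the projections for pin home and pin riding.

```bash
python3 - <<'E'
from h import *
C={n:cams.capture(n) for n in('top','scene')}
print(cams.pinpoint('knob','scene')[:1])
for n in C:
    g=C[n]['img'].max(2); x0,y0=((330,203) if n=='top' else (276,237)); w=g[y0:y0+19,x0:x0+20]
    m=(w<60).astype(np.uint8); k,l,s,ce=cv2.connectedComponentsWithStats(m); i=1+s[1:,4].argmax(); print(n,s[i],ce[i]+[x0,y0])
    C[n]['b']=(np.array([s[i,0]+(s[i,2]-1)/2+x0,s[i,1]+(s[i,3]-1)/2+y0]))
print(tri(C['scene'],C['scene']['b'],C['top'],C['top']['b']))
a=np.linspace(0,2*np.pi,60)
t=at_z(C['top'],C['top']['b'],.085)
for zc in(.075,.084):
  for th in (191.5,192.5,193.5):
    x,y=.613+.122*np.cos(np.radians(th)),-.3045+.122*np.sin(np.radians(th))
    R=np.array([[x+.015*np.cos(u),y+.015*np.sin(u),zc+s] for u in a for s in(-.011,.011)])
    print(zc,th,*[(n,proj(C[n],R).min(0).round(1),proj(C[n],R).max(0).round(1)) for n in C])
E
```

```text
[{'pixel': [282.1, 250.2], 'p': 0.65}]
top [ 3  3 13 13 43] [338.95348837 211.44186047]
scene [16 12  1  1  1] [292. 249.]
(array([ 0.49991435, -0.33418284,  0.06761841]), np.float64(0.008978032570431362))
0.075 191.5 ('top', array([330. , 205.2]), array([345.5, 220.3])) ('scene', array([278.2, 237. ]), array([293.3, 255.6]))
0.075 192.5 ('top', array([331., 205.]), array([346.5, 220.1])) ('scene', array([278.8, 237.6]), array([294. , 256.2]))
0.075 193.5 ('top', array([332. , 204.7]), array([347.5, 219.9])) ('scene', array([279.5, 238.2]), array([294.7, 256.8]))
0.084 191.5 ('top', array([330.3, 204.8]), array([346. , 220.1])) ('scene', array([278.1, 233.9]), array([293.4, 252.6]))
0.084 192.5 ('top', array([331.3, 204.6]), array([347.1, 219.9])) ('scene', array([278.8, 234.5]), array([294.1, 253.3]))
0.084 193.5 ('top', array([332.3, 204.3]), array([348.1, 219.7])) ('scene', array([279.5, 235.1]), array([294.8, 253.9]))
```

The knob spans scene rows of about 239 to 255. That matches pin home (237.6–256.2) and not riding (234.5–253.3). The table is at about 1.2 rad, so I'll hand in.

```bash
python3 -c "
from plant import order;print(order.job_done())"
```

```text
the job is handed in; nothing more can be done
None
```

I handed the job in with the table turned about 1.2 rad counter-clockwise. By my camera check the pin is home in the second plate's hole, the knob is released and the arm is clear. The hand-in returned no verdict.

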